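# Present the red-capped bottle to the store-room scanner

### The job

Book out the red-capped bottle at the scanner: first slide the bottle carousel along the counter until its square base sits square and flush against both aluminium corner stops. Then turn its turntable until the red-capped bottle is straight in front of the scanner window, the base staying in the corner, and hold the turntable still in a firm grip for the reading: finish while still gripping it. Slide the carousel, without lifting or tipping it, and leave the stock bin, the stock bottle and the carton where they stand.

Things in the scene. Friction and masses are not known exactly. Their poses are not given: they have to be found in the camera images.
- station: Fixed corner: two aluminium stops, 10 mm thick, 18 mm high, 200 mm long, standing on the counter. Origin at counter level where the centre of the docked carousel base belongs, z up. Far stop: inner face is the plane x = +110 mm, spanning y -100 to 100 mm; side stop: inner face is the plane y = +110 mm, spanning x -100 to 100 mm.
- window (a point): Middle of the window of the black and grey hands-free scanner fixed behind the side stop, 100 mm above the counter at x = 0, y = +168 mm of the station's frame. It looks along the station's -y, a little downward. The scanner fills x -45 to 45 mm, y 135 to 245 mm of that frame and is 165 mm tall.
- carousel: Loose bottle carousel, about 0.85 kg: blue base board 220 x 220 mm on four 4 mm feet, top 20 mm above the counter, carrying the turntable. Origin at its centre at counter level, z up, x and y along its edges. Starts 33 to 80 mm short of each stop, its x within 0.25 rad of the station's x. Slides with 3 to 12 N of push; pushed high up it may tip.
- turntable: Turntable on the base: turns endlessly either way about the base's vertical centre line, bearing friction 0.03 N m, no spring or detent. Grey deck, radius 88 mm, 23 to 31 mm above the counter, with six amber bottles clipped fast 60 degrees apart, one with a red cap, five white. Origin on the axis at counter level, z up, x towards the red-capped bottle.
- red_bottle (a point): Centre of the red-capped bottle, fixed on the turntable 62 mm from its axis: 30 mm diameter, 55 mm tall, the point 58.5 mm and the cap's top 86 mm above the counter. The five white-capped bottles are the same size on the same circle.
- knob (a point): Centre of the black bar-shaped knob on top of the carousel's centre post, on the turning axis, 114 mm above the counter. The bar is 58 mm long along the turntable's x, 16 mm thick along its y, 28 mm high (100 to 128 mm above the counter), and turns with the turntable.
- stock_bin: Bystander: black open-fronted shelf bin 170 x 100 x 100 mm with a cardboard packet in it, to the left of the scanner. Origin at the centre of its underside.
- stock_bottle: Bystander: amber bottle with a white cap, 60 mm diameter, 110 mm tall, standing to the right of the carousel. Origin at the centre of its underside.
- carton: Bystander: white and blue carton 75 x 115 x 48 mm lying to the right of the carousel. Origin at the centre of its underside.

How it is judged:
By the outcome, as a careful person would: the job done as asked, in the order asked, and still so for the second after the job is handed in, while the arm keeps its last pose, push and grip.
It also fails if it takes over 72 s, if anything falls off the work surface, if the arm or the gripper's body presses on something with over 40 N, if the wrist force passes 120 N, or if a joint passes its speed limit or range.

### The arm

A 7-joint arm with a two-finger parallel gripper is mounted at the origin on the work surface. World frame = base frame: x ahead of the robot, y to its left, z up, the work surface at z = 0. Lengths are in m, angles in rad, forces in N, time in s.
With the tool pointing down it reaches from about 0.4 to 0.85 m from the base axis. Payload 10.4 kg.
Tool frame: the origin (TCP) lies at the very end of the fingers, on their centre line; the grasp point (between the pads) lies 19 mm behind it; x points along the fingers, z is the direction in which the jaws open and shut, and the axes are right-handed (so a half turn about x gives the same grasp; the last joint's range is limited). The gripper opens to 85 mm and grips with 20 to 120 N. Pads are 22 mm wide; open, the fingers measure 114 mm over their backs; the gripper's body (76 mm by 85 mm) begins 54 mm behind the grasp point. The pads swing forward as they close: fully open they stand 13 mm farther back than shut.
Start: joints at [1.166, 0.332, -0.065, 1.46, 0.022, 1.35, -0.088], TCP at [0.233, -0.58, 0.231] pointing down, gripper open.
Joint ranges: [-2.6, 2.6], [-0.5, 2.12], [-1.47, 1.34], [0.16, 2.42], [-1.27, 4.41], [0.06, 2.06], [-2.6, 2.6]. Speed limits (rad/s): [2.22, 2.22, 2.79, 2.79, 3.14, 3.14, 3.14].

### API

Orientations are given as a unit quaternion [x, y, z, w].
In Python, from workcell import telemetry, viewer, manip, spot_in, mark_of gives the robot as it stands. The module is installed in compiled form; this text tells all that it offers.
- The arm moves only by the shell command python3 -m crank 'ROWS' [FORCE]. ROWS is JSON, a list of rows, each a list of 3 entries, a list of its own where there are three numbers: the closure, from 0 (fully open) to 1 (shut), then the shift along the world's x, y, z in cm, then the turn, a rotation vector about the world's x, y, z in rad. A call has 1 to 12 rows; each row shifts and turns the commanded pose from where the row before left it; what a row does not reach is not made up. A row lasts 1/12 s, in which the tool goes at most 41.7 mm and 7.16 degrees, less where a joint would pass 70% of its speed; a pose out of reach is approached as far as the arm can. A call with a gripper value outside its range is refused whole. The fingers move at their own pace and stop on an object; FORCE is the grip in N (left out, the last holds). Time passes only in rows, so rows that do not move let the fingers close. It gives the time, the measured TCP pose, the force and the opening at its end, in the units of the state.
- telemetry.get_obs(): the state, without advancing time (a new reading comes with each control period).
- viewer.camera(name): name is "scene" or "top" or "wrist"; returns a dict with "frame" (480x640x3 uint8, red, green, blue), "intrinsics" (3x3 intrinsics, pixels), "cam_to_world" (4x4, takes a point from camera to world coordinates). Camera axes: x right, y up, looking along -z (the intrinsics and any distortion apply to the point x, -y, -z); pixel columns grow to the right and rows downward; lengths in m; the calibration is good to about 2 mm. A picture is of the moment at which its call begins. There is no depth.
- manip.hand_in(): hands the job in, once; it reports no verdict.
Trained networks look in a picture, given as the dict that the camera call returned (one of the last four; its "shot" number tells which), for a name from the list of things; names that differ only in an ending like _2 or _b are one class to them, and where a whole thing is asked for, a point or a joint stands for the part that bears it (a point fixed in the world has none). Each returns a list of dicts, best first, with "conf" (0 to 1); they miss things now and then, are a little off and sometimes report something else, mostly with a low value. They report only what shows in the picture. A call takes as long as a camera call.
- spot_in(thing, picture): "location" ([x, y, z] in m, in the coordinates of the camera as it stood for that picture, good to about 4 mm: the middle of the surface that is visible of it).
- mark_of(thing, picture): "location" ([x, y, z] in m, in the coordinates of the camera as it stood for that picture, good to about 4 mm: a listed point, or the origin of a listed thing).
The state is a dict: "clock": time; "joint_pos": joint angles; "joint_velocities": joint speeds; "tau": joint torques, N m; "position": TCP position; "ee_rot": TCP orientation; "ft_force": force on the tool from outside, world axes, zero at the start; "torque": the same for the moment, N m; "grip_width": opening from 0.0 (shut) to 1.0 (fully open).
Only numpy, scipy, OpenCV 4.12 (cv2) and the standard library are available. Lean on these libraries where they do the work, as an engineer would, in place of code of your own. Each camera call takes 0.05 s, during which the arm holds its last target. There are 200 camera calls.

## Working session

There is one attempt and no reset: what is moved stays moved. The work goes in short steps, Python scripts to look and compute and a shell command to move; the robot and the scene stay as the last step left them, time stands still between calls to the robot, and variables do not carry over. Pictures are saved under pics/ and viewed, about 8 in all and at most 12, crops included, and the job is handed in when it is done.

```bash
mkdir -p pics
cat > h.py <<'E'
import numpy as np, cv2
from workcell import telemetry, viewer, manip, spot_in, mark_of
def w(p,c): return (np.array(c["cam_to_world"])@np.r_[p,1])[:3]
def snap(n,f=None):
    c=viewer.camera(n)
    if f: cv2.imwrite(f"pics/{f}.png",c["frame"][:,:,::-1])
    return c
def find(c,names):
    for n in names:
        r=mark_of(n,c)
        print(n,[(np.round(w(d["location"],c),4).tolist(),round(d["conf"],2)) for d in r[:2]])
def proj(p,c):
    q=np.linalg.inv(c["cam_to_world"])@np.r_[p,1]; v=c["intrinsics"]@np.array([q[0],-q[1],-q[2]]); return v[:2]/v[2]
def unproj(u,z,c):
    T=np.array(c["cam_to_world"]); d=np.linalg.inv(c["intrinsics"])@np.array([u[0],u[1],1]); d=T[:3,:3]@(d*[1,-1,-1]); o=T[:3,3]
    return o+d*(z-o[2])/d[2]
def state():
    o=telemetry.get_obs(); print({k:np.round(o[k],3).tolist() for k in("clock","position","ee_rot","ft_force","grip_width","joint_pos")})
E
python3 - <<'E'
from h import *
state()
for n in("top","scene"):
    c=snap(n,n+"0"); print(n,c.keys()); find(c,["station","window","carousel","turntable","red_bottle","knob","stock_bin","stock_bottle","carton"])
E
```

```text
{'clock': 0.0, 'position': [0.233, -0.58, 0.23], 'ee_rot': [0.396, 0.586, -0.396, 0.585], 'ft_force': [-0.268, 0.279, 0.227], 'grip_width': 0.996, 'joint_pos': [1.166, 0.333, -0.065, 1.461, 0.022, 1.35, -0.088]}
top dict_keys(['frame', 'intrinsics', 'cam_to_world', 'shot'])
station []
window [([0.6561, 0.1107, 0.1008], 0.7)]
carousel [([0.5592, -0.1028, 0.0051], 0.9)]
turntable [([0.5579, -0.1076, -0.0029], 0.81)]
red_bottle [([0.5003, -0.0933, 0.0595], 0.59)]
knob [([0.564, -0.1033, 0.1148], 0.64)]
stock_bin [([0.4815, 0.4903, 0.0035], 0.66)]
stock_bottle [([0.6165, -0.4632, -0.003], 0.69)]
carton [([0.4146, -0.4423, 0.006], 0.86)]
scene dict_keys(['frame', 'intrinsics', 'cam_to_world', 'shot'])
station []
window [([0.6593, 0.1094, 0.0991], 0.81)]
carousel [([0.558, -0.1054, -0.0037], 0.83)]
turntable [([0.5574, -0.1089, -0.0011], 0.72)]
red_bottle [([0.4985, -0.0931, 0.0615], 0.84)]
knob [([0.562, -0.1054, 0.1191], 0.8)]
stock_bin [([0.4789, 0.4907, 0.0037], 0.61)]
stock_bottle [([0.6136, -0.4657, 0.0025], 0.7)]
carton [([0.4169, -0.4417, 0.003], 0.71)]
```

View pics/top0.png

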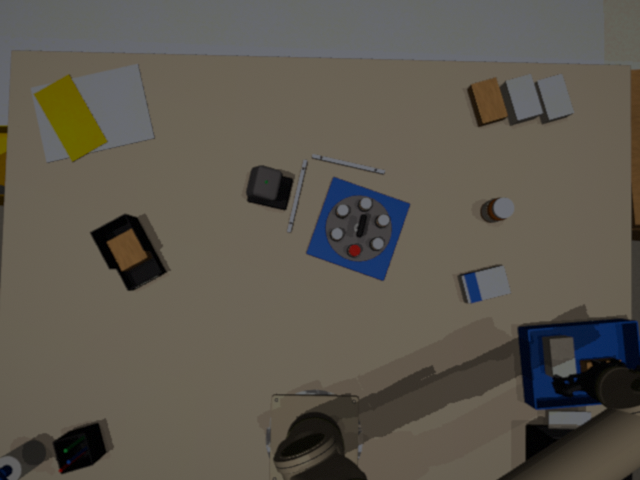

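View pics/scene0.png

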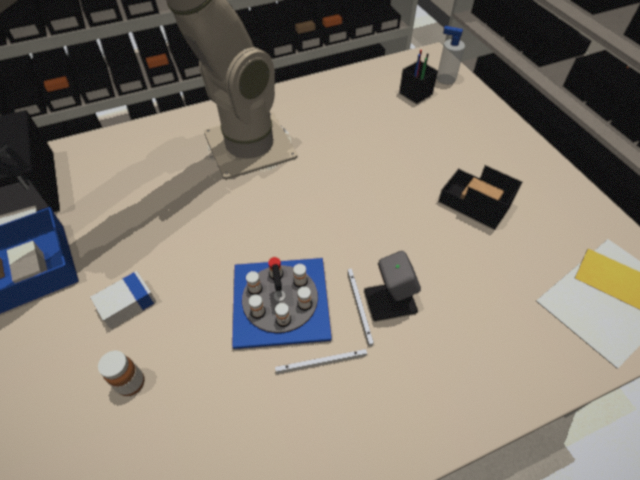

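The top view shows the red cap at (355,250), and the stops around (298,197) and (348,164). The base corners are near (334,178), (410,204), (384,280) and (307,253). Next I'll measure the stops and base by segmentation.

```bash
cat >> h.py <<'E'
def base(c,z=0.02):
    h=cv2.cvtColor(c["frame"],cv2.COLOR_RGB2HSV)
    m=cv2.inRange(h,(105,140,50),(130,255,255)); 
    cs,_=cv2.findContours(m,cv2.RETR_EXTERNAL,cv2.CHAIN_APPROX_NONE)
    out=[]
    for k in cs:
        if cv2.contourArea(k)<1500: continue
        p=np.array([unproj(q,z,c)[:2] for q in k[:,0].astype(float)])
        (x,y),(a,b),t=cv2.minAreaRect((p*1000).astype(np.float32))
        out.append(((x,y),(a,b),t)); 
        if 195<a<245 and 195<b<245: print("base mm",np.round([x,y,a,b,t],1))
    return out
def quad(c,pts,z):
    return np.round([unproj(p,z,c)[:2]*1000 for p in pts],1)
E
python3 - <<'E'
from h import *
for n,(r1,r2) in {"top":((282,306,155,238),(308,388,150,178)),"scene":((344,376,264,346),(272,370,346,375))}.items():
    c=snap(n); base(c)
    g=cv2.cvtColor(c["frame"],cv2.COLOR_RGB2HSV)
    for r in (r1,r2):
        s=g[r[2]:r[3],r[0]:r[1]]; m=(s[:,:,1]<45)&(s[:,:,2]>105)
        k,l,st,_=cv2.connectedComponentsWithStats(m.astype(np.uint8)); i=1+np.argmax(st[1:,4])
        ys,xs=np.where(l==i)
        p=np.array([unproj((x+r[0],y+r[2]),0.018,c)[:2]*1000 for x,y in zip(xs,ys)])
        print(n,len(xs),np.round(cv2.minAreaRect(p.astype(np.float32)),1) if 0 else cv2.minAreaRect(p.astype(np.float32)), [s[:,:,1].min(),s[:,:,2].max()])
    if n=="top": t=cv2.resize(c["frame"][140:300,230:430],(800,640),interpolation=cv2.INTER_CUBIC)[:600]; cv2.imwrite("pics/topcrop.png",t[:,:,::-1])
E
```

```text
base mm [ 559.7 -105.7  215.7  216.4   71.8]
top 120 ((643.0736083984375, 59.87312316894531), (6.249309539794922, 138.15350341796875), 78.32220458984375) [np.uint8(0), np.uint8(116)]
top 147 ((736.0775146484375, -76.56010437011719), (137.42665100097656, 10.605890274047852), 78.3410415649414) [np.uint8(0), np.uint8(116)]
base mm [ 563.1 -107.5  213.7  217.8   71.7]
scene 609 ((644.37451171875, 57.843833923339844), (18.79564094543457, 209.0527801513672), 78.06560516357422) [np.uint8(0), np.uint8(209)]
scene 872 ((735.7908935546875, -77.43894958496094), (204.14224243164062, 21.534801483154297), 78.3167953491211) [np.uint8(0), np.uint8(208)]
```

View pics/topcrop.png

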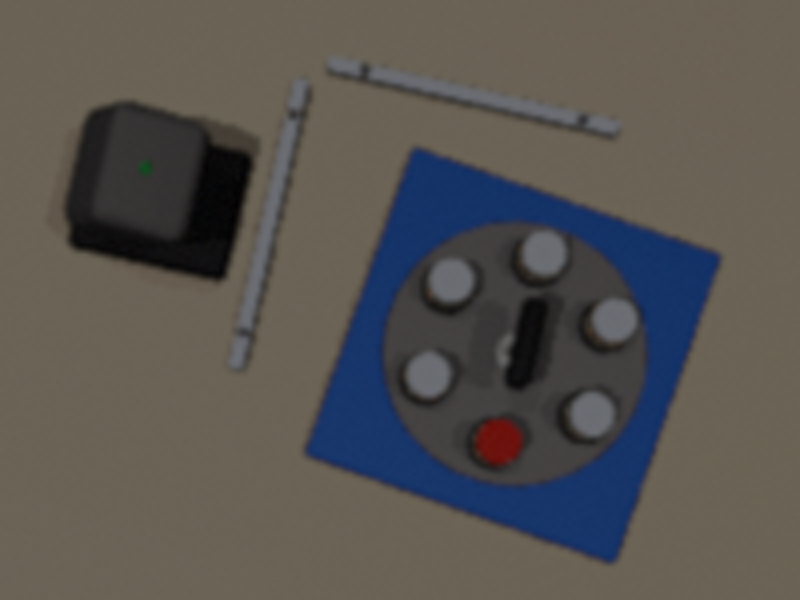

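The camera estimates agree:

| Item | Estimate |
|---|---|
| Station origin | (0.6225, -0.054) |
| Station yaw | -11.8° |
| Carousel centre | (0.561, -0.1065) |
| Carousel yaw | -18.2° |
| Red bottle direction | about 167° |

I'll push the base low with the two half-open fingers, tilted away. First push is +y onto the side stop, then +x.

```bash
python3 -m crank '[[0.5,[2.5,2.7,-0.6],[0,0,0.1226]],[0.5,[2.5,2.7,-0.6],[0,0,0.1226]],[0.5,[2.5,2.7,-0.6],[0,0,0.1226]],[0.5,[2.5,2.7,-0.6],[0,0,0.1226]],[0.5,[2.5,2.7,-0.6],[0,0,0.1226]],[0.5,[2.5,2.7,-0.6],[0,0,0.1226]],[0.5,[2.5,2.7,-0.6],[0,0,0.1226]],[0.5,[2.5,2.7,-0.6],[0,0,0.1226]],[0.5,[2.5,2.7,-0.6],[0.0855,-0.0178,0]],[0.5,[2.4,2.7,-0.6],[0.0855,-0.0178,0]],[0.5,[2.4,2.7,-0.6],[0.0855,-0.0178,0]],[0.5,[2.4,2.8,-0.6],[0,0,0]]]'
cat >> h.py <<'E'
from scipy.spatial.transform import Rotation as R
def pose():
    o=telemetry.get_obs(); m=R.from_quat(o["ee_rot"]).as_matrix()
    s=np.array([.9789,-.2045]);y=np.array([.2045,.9789]);d=np.array(o["position"][:2])-[.6225,-.054]
    print("t",round(o["clock"],2),"pos mm",np.round(np.array(o["position"])*1000,1),"station mm",np.round([d@s*1000,d@y*1000],1),"approach",np.round(m[:,0],3),"jaw deg",round(np.degrees(np.arctan2(m[1,2],m[0,2])),2),"F",np.round(o["ft_force"],1),"g",round(o["grip_width"],3),"q",np.round(o["joint_pos"],2))
E
python3 -c "
from h import *;pose()"
```

```text
clock: 2.1
position: [0.5292, -0.2579, 0.1579]
ee_rot: [0.169, 0.688, 0.018, 0.706]
ft_force: [0.6, -2.2, -0.4]
grip_width: 0.498
t 2.1 pos mm [ 529.2 -257.9  157.9] station mm [ -49.7 -218.7] approach [ 0.053  0.257 -0.965] jaw deg -12.31 F [ 0.6 -2.2 -0.4] g 0.498 q [ 0.85  0.41 -0.42  1.57 -0.1   1.26  0.27]
```

```bash
python3 -m crank '[[0.5,[0,0,-3.6],[0,0,0]],[0.5,[0,0,-3.6],[0,0,0]],[0.5,[0,0,-3.6],[0,0,0]],[0.5,[0,0,-2.8],[0,0,0]],[0.5,[0,0,-1.2],[0,0,0]],[0.5,[0,0,-0.2],[0,0,0.009]]]'
python3 - <<'E'
from h import *
pose(); c=snap("scene"); cv2.imwrite("pics/s1.png",cv2.resize(c["frame"][200:400,180:420],(720,600),interpolation=cv2.INTER_CUBIC)[:,:,::-1])
E
```

```text
clock: 2.6
position: [0.5284, -0.2543, 0.007]
ee_rot: [0.163, 0.69, 0.023, 0.705]
ft_force: [-0.5, 0.6, 0.8]
grip_width: 0.497
t 2.6 pos mm [ 528.4 -254.3    7. ] station mm [ -51.2 -215.3] approach [ 0.047  0.256 -0.965] jaw deg -11.41 F [-0.5  0.6  0.8] g 0.497 q [ 0.83  0.58 -0.4   1.68 -0.04  1.    0.3 ]
```

View pics/s1.png

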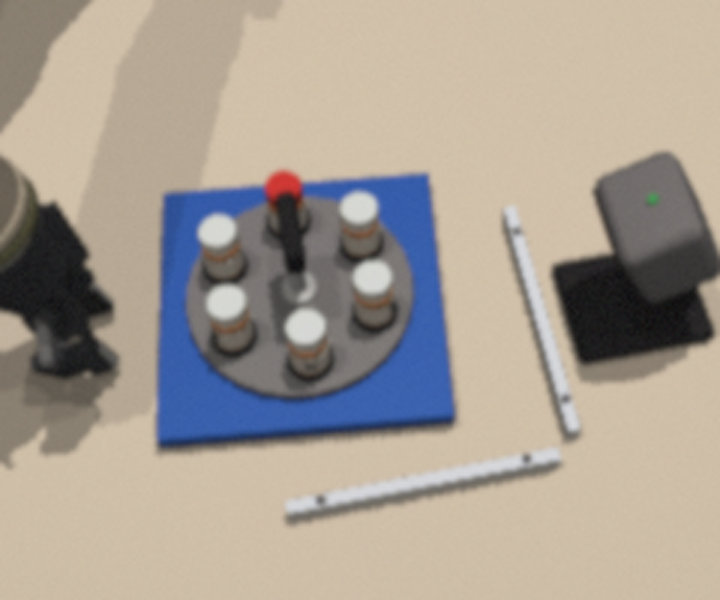

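The fingers stand at (105,330) beside the base, low, with about 35 mm to its edge at (160,330). The way is clear, so I'll push along station +y.

```bash
python3 -m crank '[[0.5,[0.16,0.78,0],[0,0,0]],[0.5,[0.16,0.78,0],[0,0,0]],[0.5,[0.12,0.59,0],[0,0,0]],[0.5,[0.1,0.49,0],[0,0,0]],[0.5,[0.1,0.49,0],[0,0,0]],[0.5,[0.1,0.49,0],[0,0,0]],[0.5,[0.1,0.49,0],[0,0,0]],[0.5,[0.1,0.49,0],[0,0,0]],[0.5,[0.1,0.49,0],[0,0,0]],[0.5,[0.1,0.49,0],[0,0,0]],[0.5,[0.1,0.49,0],[0,0,0]]]'
python3 - <<'E'
from h import *
pose(); c=snap("top"); base(c); c=snap("scene"); base(c)
E
```

```text
clock: 3.57
position: [0.5432, -0.1969, 0.0105]
ee_rot: [0.161, 0.688, 0.02, 0.708]
ft_force: [-0.3, -8.7, 3.9]
grip_width: 0.5
t 3.57 pos mm [ 543.2 -196.9   10.5] station mm [ -48.4 -156.1] approach [ 0.054  0.25  -0.967] jaw deg -11.56 F [-0.3 -8.7  3.9] g 0.5 q [ 0.76  0.54 -0.43  1.74 -0.05  0.95  0.21]
base mm [562.1 -77.6 216.7 216.1  73.7]
base mm [566.  -77.6 214.5 218.   73.6]
```

```bash
python3 -m crank '[[0.5,[0.08,0.39,-0.15],[0,0,0]],[0.5,[0.08,0.39,-0.15],[0,0,0]],[0.5,[0.08,0.39,-0.1],[0,0,0]],[0.5,[0.08,0.39,0],[0,0,0]],[0.5,[0.08,0.39,0],[0,0,0]],[0.5,[0.08,0.39,0],[0,0,0]],[0.5,[0.06,0.29,0],[0,0,0]],[0.5,[0.04,0.2,0],[0,0,0]],[0.5,[0.04,0.2,0],[0,0,0]]]'
python3 - <<'E'
from h import *
pose(); c=snap("top"); base(c); c=snap("scene"); base(c)
E
```

```text
clock: 4.42
position: [0.5497, -0.1671, 0.0067]
ee_rot: [0.161, 0.687, 0.02, 0.708]
ft_force: [-0.8, -9.6, 5.0]
grip_width: 0.5
t 4.42 pos mm [ 549.7 -167.1    6.7] station mm [ -48.1 -125.6] approach [ 0.055  0.25  -0.967] jaw deg -11.59 F [-0.8 -9.6  5. ] g 0.5 q [ 0.72  0.53 -0.44  1.76 -0.05  0.92  0.16]
base mm [564.5 -47.6 217.5 216.   75.7]
base mm [568.1 -48.8 216.1 218.2  75.8]
```

```bash
python3 -m crank '[[0.5,[0.04,0.2,0],[0,0,0]],[0.5,[0.04,0.2,0],[0,0,0]],[0.5,[0.04,0.2,0],[0,0,0]],[0.5,[0.04,0.2,0],[0,0,0]],[0.5,[0.04,0.2,0],[0,0,0]],[0.5,[0,0,0],[0,0,0]]]'
python3 - <<'E'
from h import *
pose(); c=snap("top"); base(c); c=snap("scene"); base(c)
E
```

```text
clock: 5.02
position: [0.5512, -0.1616, 0.0068]
ee_rot: [0.161, 0.687, 0.017, 0.708]
ft_force: [-4.6, -20.3, 9.4]
grip_width: 0.5
t 5.02 pos mm [ 551.2 -161.6    6.8] station mm [ -47.8 -119.9] approach [ 0.055  0.245 -0.968] jaw deg -11.8 F [ -4.6 -20.3   9.4] g 0.5 q [ 0.71  0.53 -0.44  1.76 -0.05  0.92  0.15]
base mm [565.  -42.7 218.8 216.1  76.2]
base mm [568.6 -44.1 216.6 218.2  76.1]
```

```bash
python3 -m crank '[[0.5,[-0.4,-2,0],[0,0,0]],[0.5,[-0.5,-2.5,0],[0,0,0]],[0.5,[0,0,3.8],[-0.0855,0.0178,0]],[0.5,[0,0,3.8],[-0.0855,0.0178,0]],[0.5,[0,0,3.8],[-0.0855,0.0178,0]],[0.5,[0,0,3.8],[0,0,0.12]],[0.5,[-1,1.6,0],[0,0,0.12]],[0.5,[-1,1.6,0],[0,0,0.12]],[0.5,[-1,1.6,0],[0,0,0.12]],[0.5,[-1,1.6,0],[0,0,0.12]],[0.5,[-1,1.6,0],[0,0,0.12]],[0.5,[-1,1.6,0],[0,0,0.12]]]'; python3 -m crank '[[0.5,[-1,1.6,0],[0,0,0.12]],[0.5,[-1,1.6,0],[0,0,0.12]],[0.5,[-1,1.6,0],[0,0,0.12]],[0.5,[-1,1.6,0],[0,0,0.12]],[0.5,[-1,1.6,0],[0,0,0.12]],[0.5,[-1,1.6,0],[0,0,0.12]],[0.5,[0,0,0],[-0.0179,-0.0855,0]],[0.5,[0,0,0],[-0.0179,-0.0855,0]],[0.5,[0,0,0],[-0.0179,-0.0855,0]],[0.5,[0,0,0],[0,0,0]]]';  python3 - <<'E'
from h import *
pose(); c=snap("top"); base(c); c=snap("scene"); base(c)
E
```

```text
clock: 6.12
position: [0.4809, -0.1018, 0.1576]
ee_rot: [-0.225, 0.671, 0.224, 0.67]
ft_force: [0.1, -0.3, 1.3]
grip_width: 0.495
clock: 6.95
position: [0.4194, -0.0069, 0.1568]
ee_rot: [-0.515, 0.487, 0.367, 0.603]
ft_force: [0.5, -0.3, -0.5]
grip_width: 0.501
t 6.95 pos mm [419.4  -6.9 156.8] station mm [-208.5    4.6] approach [ 0.257 -0.059 -0.965] jaw deg 77.96 F [ 0.5 -0.3 -0.5] g 0.501 q [ 0.59 -0.28 -0.66  2.23 -0.12  0.88  1.36]
base mm [564.9 -42.3 218.2 216.5  76.2]
base mm [568.1 -44.  215.9 219.   76.2]
```

```bash
python3 -m crank '[[0.5,[0,-0.2,-3.6],[0,0,0]],[0.5,[0,-0.2,-3.6],[0,0,0]],[0.5,[0,-0.1,-3.6],[0,0,0]],[0.5,[0,0,-2.8],[0,0,0]],[0.5,[0,0,-1.2],[0,0,0.004]],[0.5,[0,0,-0.2],[0,0,0]]]'; python3 -c "
from h import *
pose()"
```

```text
clock: 7.55
position: [0.4204, -0.0113, 0.0047]
ee_rot: [-0.512, 0.488, 0.372, 0.601]
ft_force: [-0.3, -0.0, 0.0]
grip_width: 0.498
t 7.55 pos mm [420.4 -11.3   4.7] station mm [-206.6    0.4] approach [ 0.247 -0.051 -0.968] jaw deg 78.14 F [-0.3 -0.   0. ] g 0.498 q [ 0.62  0.08 -0.77  2.37  0.29  0.5   0.98]
```

```bash
python3 -m crank '[[0.5,[0.78,-0.16,0],[0,0,0]],[0.5,[0.78,-0.16,0],[0,0,0]],[0.5,[0.59,-0.12,0],[0,0,0]],[0.5,[0.49,-0.1,0],[0,0,0]],[0.5,[0.49,-0.1,0],[0,0,0]],[0.5,[0.49,-0.1,0],[0,0,0]],[0.5,[0.49,-0.1,-0.1],[0,0,0]],[0.5,[0.49,-0.1,-0.1],[0,0,0]],[0.5,[0.49,-0.1,0],[0,0,0]],[0.5,[0.49,-0.1,0],[0,0,0]],[0.5,[0.49,-0.1,0],[0,0,0]]]'
python3 - <<'E'
from h import *
pose(); c=snap("top"); base(c); c=snap("scene"); base(c)
E
```

```text
clock: 8.47
position: [0.4801, -0.0257, 0.0048]
ee_rot: [-0.513, 0.489, 0.37, 0.6]
ft_force: [-15.7, -1.1, 11.3]
grip_width: 0.498
t 8.47 pos mm [480.1 -25.7   4.8] station mm [-145.2   -1.4] approach [ 0.248 -0.057 -0.967] jaw deg 78.07 F [-15.7  -1.1  11.3] g 0.498 q [ 0.58  0.21 -0.71  2.23  0.44  0.54  0.91]
base mm [595.6 -47.9 216.5 216.7  78.4]
base mm [599.6 -49.7 214.7 220.   78.3]
```

```bash
python3 -m crank '[[0.5,[0.49,-0.1,0.2],[0,0,0]],[0.5,[0.49,-0.1,0.0],[0,0,0]],[0.5,[0.49,-0.1,0],[0,0,0]],[0.5,[0.39,-0.08,0],[0,0,0]],[0.5,[0.2,-0.04,0],[0,0,0]],[0.5,[0.2,-0.04,0],[0,0,0]],[0.5,[0.2,-0.04,0],[0,0,0]],[0.5,[0,0,0],[0,0,0]]]'
python3 - <<'E'
from h import *
pose(); c=snap("top"); base(c); c=snap("scene"); base(c)
E
```

```text
clock: 9.23
position: [0.505, -0.0302, 0.0067]
ee_rot: [-0.513, 0.488, 0.37, 0.601]
ft_force: [-15.0, -1.1, 9.5]
grip_width: 0.499
t 9.23 pos mm [505.  -30.2   6.7] station mm [-119.9   -0.7] approach [ 0.249 -0.056 -0.967] jaw deg 78.1 F [-15.   -1.1   9.5] g 0.499 q [ 0.57  0.26 -0.69  2.17  0.47  0.56  0.91]
base mm [620.1 -52.8 216.5 218.1  78.5]
base mm [622.1 -54.4 215.  218.8  78.6]
```

```bash
python3 -m crank '[[0.5,[0.15,-0.03,0],[0,0,0]],[0.5,[0.15,-0.03,0],[0,0,0]],[0.5,[0.15,-0.03,0],[0,0,0]],[0.5,[0.15,-0.03,0],[0,0,0]],[0.5,[0,0,0],[0,0,0]]]'
python3 - <<'E'
from h import *
pose(); c=snap("top"); base(c); c=snap("scene"); base(c)
E
```

```text
clock: 9.75
position: [0.5056, -0.0299, 0.0042]
ee_rot: [-0.512, 0.491, 0.373, 0.598]
ft_force: [-40.3, 7.5, 24.2]
grip_width: 0.503
t 9.75 pos mm [505.6 -29.9   4.2] station mm [-119.4   -0.3] approach [ 0.239 -0.056 -0.969] jaw deg 78.18 F [-40.3   7.5  24.2] g 0.503 q [ 0.56  0.27 -0.69  2.17  0.47  0.57  0.9 ]
base mm [620.1 -52.8 216.5 218.1  78.5]
base mm [622.3 -54.4 215.  218.3  78.6]
```

```bash
python3 -m crank '[[0.5,[-2.5,0.5,0],[0,0,0]],[0.5,[-2.5,0.5,0],[0,0,0]],[0.5,[0,0,3.9],[0.0179,0.0855,0]],[0.5,[0,0,3.9],[0.0179,0.0855,0]],[0.5,[0,0,3.9],[0.0179,0.0855,0]],[0.5,[0,0,3.8],[0,0,-0.12]],[0.5,[1.1,-1.5,0],[0,0,-0.12]],[0.5,[1.1,-1.5,0],[0,0,-0.12]],[0.5,[1.1,-1.5,0],[0,0,-0.12]],[0.5,[1.1,-1.5,0],[0,0,-0.12]],[0.5,[1.1,-1.5,0],[0,0,-0.12]],[0.5,[1.1,-1.5,0],[0,0,-0.12]]]'; python3 -m crank '[[0.5,[1.1,-1.5,0],[0,0,-0.12]],[0.5,[1.1,-1.5,0],[0,0,-0.12]],[0.5,[1.1,-1.5,0],[0,0,-0.12]],[0.5,[1.1,-1.5,0],[0,0,-0.12]],[0.5,[1.1,-1.5,0],[0,0,-0.12]],[0.5,[1.1,-1.7,0],[0,0,-0.12]],[0.5,[0,0,0],[0.0855,-0.0179,0]],[0.5,[0,0,0],[0.0855,-0.0179,0]],[0.5,[0,0,0],[0.0855,-0.0179,0]],[0.5,[0,0,0],[0,0,0]]]';  python3 - <<'E'
from h import *
pose(); c=snap("top"); base(c); c=snap("scene"); base(c)
E
```

```text
clock: 10.85
position: [0.5305, -0.1122, 0.1617]
ee_rot: [-0.183, 0.683, 0.179, 0.684]
ft_force: [-0.4, 0.1, -0.2]
grip_width: 0.501
clock: 11.68
position: [0.5942, -0.2085, 0.1602]
ee_rot: [0.163, 0.688, 0.02, 0.707]
ft_force: [-0.1, -2.4, -1.5]
grip_width: 0.499
t 11.68 pos mm [ 594.2 -208.5  160.2] station mm [   3.9 -157. ] approach [ 0.053  0.252 -0.966] jaw deg -11.66 F [-0.1 -2.4 -1.5] g 0.499 q [ 0.79  0.49 -0.52  1.48 -0.03  1.26  0.12]
base mm [620.9 -53.1 216.4 216.8  78.4]
base mm [623.3 -54.8 215.4 216.3  78.6]
```

```bash
python3 -m crank '[[0.5,[0,0,-3.6],[0,0,0]],[0.5,[0,0,-3.6],[0,0,0]],[0.5,[0,0,-3.6],[0,0,0]],[0.5,[0,0,-2.8],[0,0,0]],[0.5,[0,0,-1.5],[0,0,0]],[0.5,[0.1,0.49,-0.2],[0,0,0]],[0.5,[0.14,0.69,0],[0,0,0]],[0.5,[0.14,0.69,0],[0,0,0]],[0.5,[0.1,0.49,0],[0,0,0]],[0.5,[0.08,0.39,0],[0,0,0]],[0.5,[0.04,0.2,0],[0,0,0]],[0.5,[0,0,0],[0,0,0]]]'; python3 -c "
from h import *
pose()"
```

```text
clock: 12.78
position: [0.6014, -0.1728, 0.0087]
ee_rot: [0.159, 0.688, 0.022, 0.707]
ft_force: [-0.2, -0.4, 0.6]
grip_width: 0.504
t 12.78 pos mm [ 601.4 -172.8    8.7] station mm [   3.6 -120.6] approach [ 0.051  0.25  -0.967] jaw deg -11.18 F [-0.2 -0.4  0.6] g 0.504 q [ 0.72  0.64 -0.5   1.61  0.04  0.98  0.09]
```

```bash
python3 -m crank '[[0.5,[0.04,0.2,-0.1],[0,0,-0.01]],[0.5,[0.04,0.2,0],[0,0,0]],[0.5,[0.04,0.2,0],[0,0,0]],[0.5,[0.04,0.2,0],[0,0,0]],[0.5,[0,0,0],[0,0,0]]]'
python3 - <<'E'
from h import *
pose(); c=snap("top"); base(c); c=snap("scene"); base(c)
E
```

```text
clock: 13.2
position: [0.6016, -0.1698, 0.0067]
ee_rot: [0.162, 0.688, 0.016, 0.707]
ft_force: [-3.6, -11.8, 3.8]
grip_width: 0.5
t 13.2 pos mm [ 601.6 -169.8    6.7] station mm [   3.3 -117.6] approach [ 0.053  0.245 -0.968] jaw deg -11.97 F [ -3.6 -11.8   3.8] g 0.5 q [ 0.71  0.63 -0.49  1.62  0.04  0.97  0.07]
base mm [620.7 -53.9 218.  216.7  78.4]
base mm [623.2 -54.8 215.4 216.5  78.6]
```

```bash
python3 -m crank '[[0.5,[0.04,0.2,0],[0,0,0]],[0.5,[0.04,0.2,0],[0,0,0]],[0.5,[0.02,0.1,0],[0,0,0]],[0.5,[0,0,0],[0,0,0]]]'
python3 - <<'E'
from h import *
pose(); c=snap("top"); base(c); find(c,["red_bottle","knob","turntable","window"])
a=cv2.resize(c["frame"][150:270,260:420],(560,420),interpolation=cv2.INTER_CUBIC)
c=snap("scene"); base(c); find(c,["red_bottle","knob","turntable","window"])
cv2.imwrite("pics/dock.png",cv2.resize(c["frame"][230:380,200:440],(800,500),interpolation=cv2.INTER_CUBIC)[:,:,::-1])
E
```

```text
clock: 13.63
position: [0.6017, -0.1696, 0.0067]
ee_rot: [0.161, 0.688, 0.013, 0.707]
ft_force: [-9.4, -22.2, 7.9]
grip_width: 0.496
t 13.63 pos mm [ 601.7 -169.6    6.7] station mm [   3.3 -117.4] approach [ 0.053  0.241 -0.969] jaw deg -12.16 F [ -9.4 -22.2   7.9] g 0.496 q [ 0.71  0.63 -0.49  1.62  0.04  0.97  0.06]
base mm [620.8 -53.9 218.1 216.8  78.4]
red_bottle [([0.5607, -0.0468, 0.0574], 0.83)]
knob [([0.6177, -0.0537, -0.0023], 0.71), ([0.6261, -0.0503, 0.1112], 0.58)]
turntable [([0.6193, -0.0547, -0.0005], 0.93)]
window [([0.6563, 0.1127, 0.1024], 0.76)]
base mm [623.  -54.8 215.5 216.8  78.6]
red_bottle [([0.5593, -0.0432, 0.0595], 0.9)]
knob [([0.622, -0.0528, 0.1154], 0.92)]
turntable [([0.6217, -0.0539, -0.0023], 0.91)]
window [([0.6544, 0.1096, 0.0994], 0.62)]
```

View pics/dock.png

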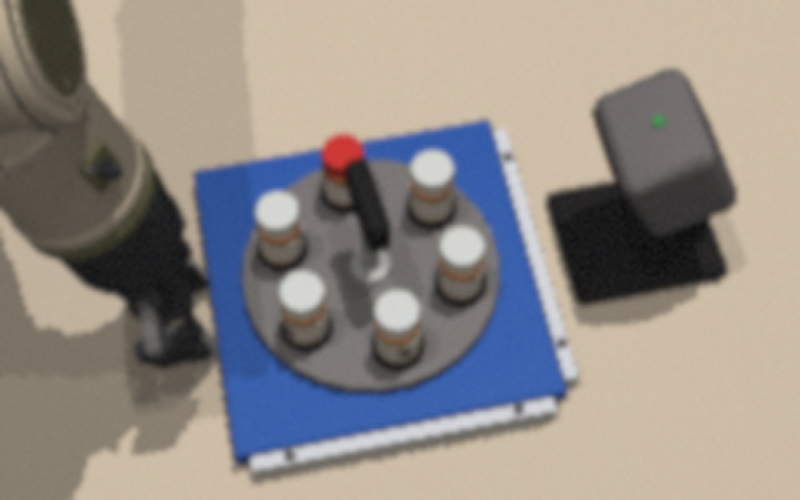

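The base is flush with both stops: right edge at (495,125)-(565,385), bottom edge at (240,460)-(560,395). The red cap is at (343,150). Next is retreating and going over the knob.

```bash
python3 -m crank '[[0.5,[-0.4,-2,0],[0,0,0]],[0.4,[-0.5,-2.5,0],[0,0,0]],[0.3,[0,0,3.9],[-0.0855,0.0178,0]],[0.2,[0,0,3.9],[-0.0855,0.0178,0]],[0.1,[0,0,3.9],[-0.0855,0.0178,0]],[0,[0,0,3.8],[0,0,0.12]],[0,[0,0,1],[0,0,0.12]],[0,[0,0,0],[0,0,0.12]],[0,[0.2,1,0],[0,0,0.12]],[0,[0.2,1,0],[0,0,0.12]],[0,[0.2,1.2,0],[0,0,0.12]],[0,[0.3,1.4,0],[0,0,0.12]]]'; python3 -m crank '[[0,[0.3,1.4,0],[0,0,0.12]],[0,[0.3,1.4,0],[0,0,0.12]],[0,[0.3,1.4,0],[0,0,0.12]],[0,[0.3,1.4,0],[0,0,0.12]],[0,[0.3,1.4,0],[0,0,0.12]],[0,[0.3,1.4,0],[0,0,0.12]],[0,[0,1,0],[0,0,0.08]],[0,[0,0,0],[0,0,0]]]';  python3 - <<'E'
from h import *
pose(); c=snap("wrist","w0"); find(c,["red_bottle","knob","turntable"]); c=snap("scene"); base(c)
E
```

```text
clock: 15.13
position: [0.6033, -0.1596, 0.1718]
ee_rot: [-0.223, 0.671, 0.221, 0.672]
ft_force: [-0.5, 0.3, -0.7]
grip_width: 1.004
clock: 15.8
position: [0.6215, -0.0625, 0.1719]
ee_rot: [-0.467, 0.53, 0.466, 0.533]
ft_force: [-0.5, 0.4, -0.3]
grip_width: 0.999
t 15.8 pos mm [621.5 -62.5 171.9] station mm [ 0.7 -8.5] approach [ 0.003  0.002 -1.   ] jaw deg 82.57 F [-0.5  0.4 -0.3] g 0.999 q [ 0.6   0.47 -0.76  1.51  0.33  1.29  1.24]
red_bottle [([0.5598, -0.0433, 0.0589], 0.7)]
knob [([0.6187, -0.0518, 0.002], 0.61)]
turntable [([0.6208, -0.0504, 0.0008], 0.64)]
base mm [623.4 -54.5 214.7 216.3  78.6]
```

View pics/w0.png

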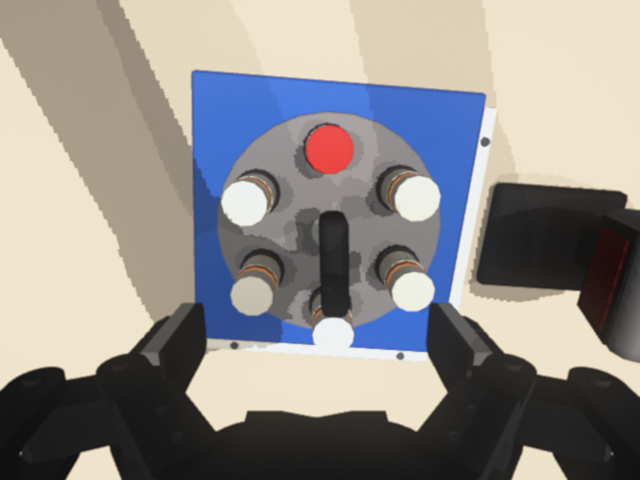

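The knob bar runs (332,215)-(335,315) between the open fingers, with the red cap at (329,149) and the opposite white cap at (333,334). I'll compute the angle from the caps.

```bash
cat >> h.py <<'E'
def caps(c,ctr,rng=None):
    h=cv2.cvtColor(c["frame"],cv2.COLOR_RGB2HSV)
    m1=cv2.inRange(h,(0,150,60),(8,255,255))|cv2.inRange(h,(172,150,60),(180,255,255))
    m2=cv2.inRange(h,(0,0,120),(180,45,255))
    for nm,m in(("red",m1),("white",m2)):
        k,l,st,ce=cv2.connectedComponentsWithStats(m)
        for i in range(1,k):
            if st[i,4]<60: continue
            p=unproj(ce[i],0.086,c)[:2]*1000; d=p-ctr
            if 40<np.hypot(*d)<85: print(nm,np.round(ce[i]),st[i,4],"p",np.round(p,1),"r",round(np.hypot(*d),1),"ang",round(np.degrees(np.arctan2(d[1],d[0])),2))
E
python3 - <<'E'
from h import *
for n in("wrist","scene","top"):
    c=snap(n); print(n); caps(c,np.array([622.,-53.5]))
E
```

```text
wrist
red [335. 148.] 1762 p [559.2 -45.7] r 63.3 ang 172.91
white [267. 183.] 124 p [573.7 -89.5] r 60.3 ang -143.34
white [258. 295.] 1341 p [ 646.2 -108.4] r 60.0 ang -66.19
scene
red [302. 277.] 106 p [563.  -49.5] r 59.2 ang 176.08
white [329. 280.] 130 p [596.4   1.8] r 60.9 ang 114.87
white [285. 292.] 183 p [584.5 -98.4] r 58.5 ang -129.87
white [339. 303.] 171 p [657.4  -2.7] r 61.9 ang 55.16
white [290. 317.] 152 p [ 646.3 -110.4] r 61.8 ang -66.87
white [327. 327.] 356 p [698.6 -49. ] r 76.7 ang 3.35
top
red [336. 226.] 102 p [558.4 -45.4] r 64.1 ang 172.74
```

```bash
python3 -c "
from h import *
pose()"; python3 -m crank '[[0,[0,0.4,0],[0,0,0]],[0,[0,0,0],[0,0,0]]]'; python3 -c "
from h import *
pose()"
```

```text
t 16.2 pos mm [621.4 -66.1 171.9] station mm [  1.5 -12.1] approach [ 0.003  0.    -1.   ] jaw deg 82.08 F [0.7 0.2 0.5] g 1.001 q [ 0.6   0.47 -0.76  1.51  0.33  1.29  1.24]
clock: 16.37
position: [0.6215, -0.0606, 0.1719]
ee_rot: [-0.465, 0.532, 0.464, 0.534]
ft_force: [-0.4, 0.4, -0.3]
grip_width: 1.002
t 16.37 pos mm [621.5 -60.6 171.9] station mm [ 0.4 -6.7] approach [ 0.003  0.001 -1.   ] jaw deg 82.19 F [-0.4  0.4 -0.3] g 1.002 q [ 0.6   0.47 -0.76  1.51  0.33  1.29  1.23]
```

```bash
python3 -m crank '[[0,[0,0.45,0],[0,0,0.015]],[0,[0,0.3,-1],[0,0,0]],[0,[0,0,-2],[0,0,0]],[0,[0,0,-2],[0,0,0]],[0,[0,0,-1.5],[0,0,0]],[0,[0,0,-0.6],[0,0,0]],[0,[0,0,0],[0,0,0]]]'; python3 -c "
from h import *
pose(); c=snap('wrist'); find(c,['knob'])"
```

```text
clock: 16.95
position: [0.6204, -0.0535, 0.0988]
ee_rot: [-0.469, 0.529, 0.469, 0.53]
ft_force: [0.3, -0.6, 0.5]
grip_width: 1.001
t 16.95 pos mm [620.4 -53.5  98.8] station mm [-2.2  0. ] approach [ 0.     0.001 -1.   ] jaw deg 83.07 F [ 0.3 -0.6  0.5] g 1.001 q [ 0.57  0.54 -0.74  1.59  0.39  1.17  1.2 ]
knob [([0.6249, -0.0512, 0.1143], 0.88), ([0.6223, -0.0499, 0.0029], 0.35)]
```

```bash
python3 -m crank '[[0.3,[0.15,0.05,0],[0,0,0]],[0.6,[0,0,0],[0,0,0]],[0.8,[0,0,0],[0,0,0]],[1,[0,0,0],[0,0,0]],[1,[0,0,0],[0,0,0]],[1,[0,0,0],[0,0,0]],[1,[0,0,0],[0,0,0]],[1,[0,0,0],[0,0,0]]]' 50
python3 - <<'E'
from h import *
pose(); c=snap("top"); base(c); caps(c,np.array([622.,-53.5])); c=snap("scene"); base(c)
E
```

```text
clock: 17.72
position: [0.6232, -0.053, 0.1012]
ee_rot: [-0.469, 0.528, 0.468, 0.531]
ft_force: [-1.4, 1.9, 4.0]
grip_width: 0.176
t 17.72 pos mm [623.2 -53.  101.2] station mm [0.4 1.1] approach [ 0.004  0.001 -1.   ] jaw deg 83.05 F [-1.4  1.9  4. ] g 0.176 q [ 0.57  0.54 -0.74  1.58  0.39  1.17  1.2 ]
base mm [623.4 -54.5 214.7 216.3  78.6]
```

```bash
python3 -m crank '[[1,[0,0,0],[0,0,-0.1]],[1,[0,0,0],[0,0,-0.1]],[1,[0,0,0],[0,0,-0.1]],[1,[0,0,0],[0,0,-0.1]],[1,[0,0,0],[0,0,-0.1]],[1,[0,0,0],[0,0,-0.1]],[1,[0,0,0],[0,0,-0.1]],[1,[0,0,0],[0,0,-0.1]]]'
python3 - <<'E'
from h import *
pose(); c=snap("scene"); base(c)
E
```

```text
clock: 18.48
position: [0.6227, -0.0539, 0.1012]
ee_rot: [-0.225, 0.67, 0.223, 0.671]
ft_force: [-5.4, -0.3, 7.4]
grip_width: 0.182
t 18.48 pos mm [622.7 -53.9 101.2] station mm [0.1 0.1] approach [ 0.002 -0.003 -1.   ] jaw deg 36.9 F [-5.4 -0.3  7.4] g 0.182 q [ 0.46  0.5  -0.59  1.59  0.3   1.15  0.45]
base mm [623.4 -54.5 214.7 216.3  78.6]
```

```bash
python3 -m crank '[[1,[0,0,0],[0,0,-0.106]],[1,[0,0,0],[0,0,-0.106]],[1,[0,0,0],[0,0,-0.106]],[1,[0,0,0],[0,0,-0.106]],[1,[0,0,0],[0,0,-0.106]],[1,[0,0,0],[0,0,-0.106]],[1,[0,0,0],[0,0,-0.106]],[1,[0,0,0],[0,0,-0.106]],[1,[0,0,0],[0,0,0]]]'
python3 - <<'E'
from h import *
pose(); c=snap("scene"); base(c); caps(c,np.array([622.,-53.5])); find(c,["red_bottle","turntable","knob"])
a=c["frame"][220:370,200:440]; cv2.imwrite("pics/s2.png",cv2.resize(a,(800,500),interpolation=cv2.INTER_CUBIC)[:,:,::-1])
c=snap("top"); find(c,["red_bottle","turntable"]);caps(c,np.array([622.,-53.5]))
c=snap("wrist","w1"); find(c,["red_bottle","turntable","window"]);caps(c,np.array([622.,-53.5]))
E
```

```text
clock: 19.28
position: [0.6216, -0.0543, 0.1012]
ee_rot: [0.071, 0.704, -0.075, 0.703]
ft_force: [-10.8, -0.8, 10.8]
grip_width: 0.181
t 19.28 pos mm [621.6 -54.3 101.2] station mm [-0.9 -0.4] approach [-0.003 -0.005 -1.   ] jaw deg -11.81 F [-10.8  -0.8  10.8] g 0.181 q [ 0.35  0.47 -0.44  1.59  0.22  1.13 -0.35]
base mm [623.3 -54.7 214.3 216.6  78.5]
red [338. 294.] 134 p [637.    4.6] r 60.1 ang 75.51
white [282. 303.] 121 p [ 608.3 -115. ] r 63.0 ang -102.59
white [329. 317.] 166 p [679.8 -34.8] r 60.8 ang 17.93
white [300. 323.] 135 p [667.9 -96. ] r 62.6 ang -42.79
red_bottle [([0.6178, -0.0566, 0.0006], 0.63), ([0.6324, 0.0061, 0.0597], 0.62)]
turntable [([0.6222, -0.0578, -0.0025], 0.57), ([0.6205, -0.0519, 0.1173], 0.54)]
knob [([0.6209, -0.0547, 0.1142], 0.76), ([0.4768, 0.4891, 0.0026], 0.58)]
red_bottle [([0.6336, 0.0071, 0.0573], 0.93), ([0.652, 0.1116, 0.1012], 0.51)]
turntable [([0.6204, -0.0524, -0.0051], 0.59)]
red [316. 197.] 102 p [632.4   7.3] r 61.7 ang 80.3
red_bottle [([0.6349, 0.0086, 0.0555], 0.76)]
turntable [([0.6222, -0.0502, 0.0022], 0.77)]
window []
red [315. 152.] 3707 p [633.2   8.8] r 63.3 ang 79.84
white [400. 217.] 99340 p [663.7 -25.3] r 50.4 ang 34.02
white [310. 202.] 31462 p [626.8 -11.4] r 42.4 ang 83.47
white [204. 334.] 867 p [564.8 -63.6] r 58.1 ang -170.02
white [427. 336.] 777 p [668.4 -85. ] r 56.1 ang -34.2
white [317. 406.] 853 p [ 609.3 -113.7] r 61.5 ang -101.89
```

View pics/s2.png

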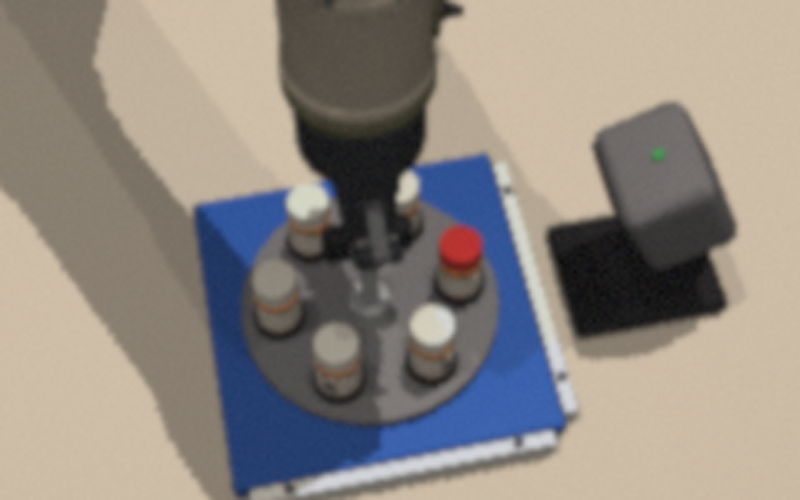

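View pics/w1.png

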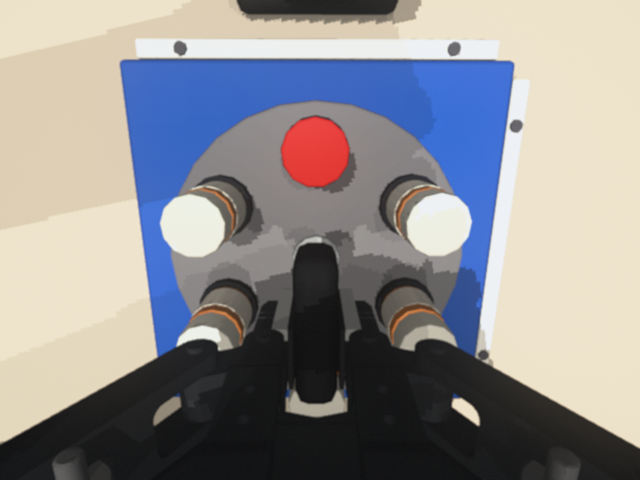

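The wrist view shows the red cap at (315,152). The side-stop screws at (180,48) and (454,48) have their midpoint at 317, so the red cap sits square in front of the scanner. I'll do one numeric check and firm up the grip.

```bash
python3 -m crank '[[1,[0,0,0],[0,0,0]],[1,[0,0,0],[0,0,0]],[1,[0,0,0],[0,0,0]]]' 70
python3 - <<'E'
from h import *
pose(); c=snap("wrist")
a,b=unproj((180,48),.018,c),unproj((454,48),.018,c); d=(b-a)[:2]; print("side stop yaw",np.degrees(np.arctan2(d[1],d[0])),"mid",(a+b)/2*1000, "len",np.linalg.norm(d))
caps(c,np.array([622.,-53.5]))
u=d/np.linalg.norm(d); m=(a+b)[:2]/2
h=cv2.cvtColor(c["frame"],cv2.COLOR_RGB2HSV); mm=cv2.inRange(h[100:200],(0,150,60),(8,255,255)); ys,xs=np.where(mm); r=unproj((xs.mean(),ys.mean()+100),.086,c)[:2]
print("red lateral vs side-stop middle mm",(r-m)@u*1000)
c=snap("top"); base(c); c=snap("scene"); base(c); find(c,["stock_bin","stock_bottle","carton"])
E
```

```text
clock: 20.08
position: [0.6216, -0.0543, 0.1012]
ee_rot: [0.069, 0.704, -0.072, 0.703]
ft_force: [-10.6, -1.0, 11.1]
grip_width: 0.179
t 20.08 pos mm [621.6 -54.3 101.2] station mm [-0.9 -0.5] approach [-0.003 -0.005 -1.   ] jaw deg -11.42 F [-10.6  -1.   11.1] g 0.179 q [ 0.35  0.47 -0.44  1.59  0.22  1.13 -0.34]
side stop yaw -11.449474844256384 mid [644.41041121  61.14298157  18.        ] len 0.15120518518800422
red [315. 152.] 3710 p [633.2   8.8] r 63.3 ang 79.84
white [399. 217.] 99534 p [663.7 -25.3] r 50.3 ang 34.13
white [310. 202.] 31474 p [626.8 -11.4] r 42.4 ang 83.47
white [204. 334.] 864 p [564.7 -63.5] r 58.2 ang -170.07
white [427. 336.] 788 p [668.5 -85.1] r 56.2 ang -34.21
white [317. 406.] 848 p [ 609.3 -113.7] r 61.6 ang -101.89
red lateral vs side-stop middle mm -0.6354847028133339
base mm [623.3 -54.6 214.9 216.3  78.6]
stock_bin [([0.4789, 0.4893, 0.0019], 0.8)]
stock_bottle [([0.6124, -0.4631, 0.0018], 0.67)]
carton [([0.4178, -0.4386, 0.0012], 0.62)]
```

Red is within about 1 mm (under 1°) of the window line. The base is still docked, and the bystanders have not moved. Handing in.

```bash
python3 -c "
from workcell import manip; print(manip.hand_in())"
```

```text
the job is handed in; nothing more can be done
None
```

I docked the carousel in the corner and turned the red-capped bottle to face the scanner window. The job went in at about 20 s, with the gripper still holding the knob at 70 N.

I slid the base with low finger pushes on its sides: onto the side stop, along to the far stop, then once more against the side stop. The turntable was then turned about -95° by the knob.

**Final checks:**
- **Red bottle:** it is 0.6 mm off the middle of the side stop, less than 1° from straight in front of the window. Single-camera readings of its direction differed more, between 75.5° and 80.3° against a target of about 78.4°. I relied on the wrist camera, using the side stop itself as reference.
- **Base:** it measured (623, -55) mm, against a station origin of about (622.5, -54) mm, with yaw -11.4° in both. That is the same as before the turn, and no gap to either stop showed in the picture taken after docking.
- **Other items:** the stock bin, stock bottle and carton are where they were, within measuring error.
- **Forces:** the largest I read was about 48 N at the wrist, while seating the base against the far stop with the fingertips. The arm finishes with a steady force of about 11 N toward the far stop and 11 N downward.

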